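Count to the third gap and push the candle tin home

TASK

Find the end of the low wooden divider rack where the black bird stands and, count the gaps from there by moving a fingertip along the rail on top of the rack's back board, touching it behind the first, then the second, then the third gap. Then push the candle tin that stands in front of the rack along the table into that third gap, until it rests against the back board, and take the hand away. Gaps already filled count too; only push the tin, never lift or tip it, and leave the bird, the jar and the goods in the rack where they are.

Things in the scene. Friction and masses are not known exactly. Their poses are not given: they have to be found in the camera images.
- tin: the white round candle tin to be pushed, 65 mm across and 35 mm high, 0.08 to 0.17 kg, loose on the bare table in front of the rack. Origin: centre of its underside; z up
- rack: low plain-wood divider rack, fixed, without floor. Origin: centre of its footprint on the table; x from open front (-48 mm) to back, y left, z up. Dividers 9 mm thick, 30 mm high, round-nosed, at y = -168, -84, 0, 84, 168 mm (outer two = end walls). Four gaps 75 mm wide, centred at y = 126, 42, -42, -126 mm, open in front and above. Back board: x = 30 to 48 mm, 55 mm high with its rail
- rail_far_left: stretch of flat aluminium rail on top of the back board behind the far left gap, 18 x 74 x 12 mm. Origin: centre of its underside, at rack x = 39, y = +126, z = 43 mm; the top face is 12 mm higher, 55 mm above the table. It is behind the first gap if the bird stands at the left (+y) end, behind the fourth if it stands at the right
- rail_mid_left: stretch of flat aluminium rail on top of the back board behind the middle left gap, 18 x 74 x 12 mm. Origin: centre of its underside, at rack x = 39, y = +42, z = 43 mm; the top face is 12 mm higher, 55 mm above the table. Second gap with the bird at the left, third with the bird at the right
- rail_mid_right: stretch of flat aluminium rail on top of the back board behind the middle right gap, 18 x 74 x 12 mm. Origin: centre of its underside, at rack x = 39, y = -42, z = 43 mm; the top face is 12 mm higher, 55 mm above the table. Third gap with the bird at the left, second with the bird at the right
- rail_far_right: stretch of flat aluminium rail on top of the back board behind the far right gap, 18 x 74 x 12 mm. Origin: centre of its underside, at rack x = 39, y = -126, z = 43 mm; the top face is 12 mm higher, 55 mm above the table. Fourth gap with the bird at the left, first with the bird at the right
- bird: black bird figure, 36 x 81 x 52 mm, loose on the table beside one end of the rack (left or right), some 240 mm from the rack's middle: it marks the end to count from. Origin: centre of its underside
- jar: small corked glass jar, 53 mm across and 60 mm high, loose on the table beside the other end of the rack. Origin: centre of its underside
- stocked_tin: a candle tin of the same size that already stands in one of the two outer gaps, loose. Origin: centre of its underside
- spool: flat ribbon spool, 68 mm across and 15 mm high, lying loose in the other outer gap. Origin: centre of its underside
There are look-alikes about, which are no part of the job. What is shaped like the bird but blue or yellow is not meant.

How it is judged:
On the way, in this order (a step that is already met when the one before it is completed fails the run):
1. a fingertip touches the rail behind the first gap from the bird (((y of bird in the frame of rack above 0 m and contact force between the fingers and rail_far_left above 0.3 N) or (y of bird in the frame of rack below 0 m and contact force between the fingers and rail_far_right above 0.3 N))), for 0.05 s.
2. then behind the second gap (((y of bird in the frame of rack above 0 m and contact force between the fingers and rail_mid_left above 0.3 N) or (y of bird in the frame of rack below 0 m and contact force between the fingers and rail_mid_right above 0.3 N))), for 0.05 s.
3. then behind the third gap (((y of bird in the frame of rack above 0 m and contact force between the fingers and rail_mid_right above 0.3 N) or (y of bird in the frame of rack below 0 m and contact force between the fingers and rail_mid_left above 0.3 N))), for 0.05 s.
4. the tin is pushed into the third gap, against the back board (x of tin in the frame of rack above -0.0105 m and ((y of bird in the frame of rack above 0 m and y of tin in the frame of rack between -0.054 and -0.03 m) or (y of bird in the frame of rack below 0 m and y of tin in the frame of rack between 0.03 and 0.054 m))), for 0.2 s.
At the end, for the whole second after the job is handed in: The tin stands flat and at rest on the table in the third gap counted from the bird's end (within 12 mm of the gap's middle line), within 8 mm of touching the back board; the bird, the jar, the other tin and the spool are within 20 mm of where they were (all of step 4 and height (world z) of tin below 0.005 m and angle between tin's own z axis and vertical below 0.1 rad and linear speed of tin below 0.01 m/s and distance of each of stocked_tin, spool, bird, jar from where it was at the start of the episode below 0.02 m).
It fails at once if the tin is lifted off the table (height (world z) of tin above 0.012 m).
It fails at once if the tin is tipped (angle between tin's own z axis and vertical above 0.35 rad).
It fails at once if the bird, the jar, the other tin or the spool is shifted by more than 20 mm (distance of any of stocked_tin, spool, bird, jar from where it was at the start of the episode above 0.02 m).
It fails at once if the bird or the jar is knocked over (angle between any of bird, jar's own z axis and vertical above 0.5 rad).
It also fails if it takes over 64 s, if anything falls off the work surface, if the arm or the gripper's body presses on something with over 40 N, if the wrist force passes 120 N, or if a joint passes its speed limit or range.

ROBOT

A 6-joint arm with a two-finger parallel gripper is mounted at the origin on a cart in front of the work surface, level with it; the furniture and walls round the work are solid. World frame = base frame: x ahead of the robot, y to its left, z up, the work surface at z = 0. Lengths are in m, angles in rad, forces in N, time in s.
With the tool pointing down it reaches from about 0.325 to 0.9 m from the base axis. Payload 6.1 kg.
Tool frame: the origin (TCP) lies midway between the tips of the shut fingers; the grasp point (between the pads) lies 19 mm behind it; z points along the fingers, y is the line along which they close (so a half turn about z gives the same grasp; the last joint's range is limited). The gripper opens to 85 mm and grips with 20 to 120 N. Pads are 22 mm wide; open, the fingers measure 114 mm over their backs; the gripper's body (76 mm by 85 mm) begins 54 mm behind the grasp point. The pads swing forward as they close: fully open they stand 13 mm farther back than shut.
Start: joints at [-1.395, 0.22, 1.526, -0, 1.395, -0.126], TCP at [0.186, -0.597, 0.231] pointing down, gripper open.
Joint ranges: [-2.98, 2.98], [-0.91, 2.08], [0.09, 2.57], [-1.24, 4.39], [0.2, 2.65], [-2.68, 2.68]. Speed limits (rad/s): [2.57, 2.57, 3.01, 3.14, 3.14, 3.14].

INTERFACE

Orientations are given as [roll, pitch, yaw] about the fixed x, y, z axes, in that order (R = Rz(yaw) Ry(pitch) Rx(roll)).
In Python, from plant import movep, move_l, set_joints, gripper_to, hold, inverse_kinematics, observe, get_image, get_calibration, Unreachable, job_done gives the robot as it stands. Calls block until the motion is done:
- movep(position, orientation): joint-space move of the TCP to a pose.
- move_l(position, feed=0.15, rotation=None, max_force=None): straight line of the TCP; rotation=None keeps the orientation; feed is the mean speed in m/s. With max_force (N) it stops when the force on the tool has changed by that much, and returns True; else False.
- set_joints(angles): joint-space move.
- gripper_to(opening, f_grip=None): finger opening in m; f_grip is the grip in N (None keeps the last); returns when the fingers have stopped.
- hold(seconds).
- inverse_kinematics(position, orientation): joint angles nearest the present ones, or None.
- observe(): the state.
- get_image(name): name is "scene" or "top" or "wrist"; returns (picture, depth): 400x640x3 uint8, red, green, blue; 400x640 float32, m along the optical axis (not along the pixel's ray), 0 where there is no reading.
- get_calibration(name): a dict with "intrinsics" (3x3 intrinsics, pixels), "dist_coeffs" ([k1, k2, p1, p2, k3] as OpenCV has them; the pictures are not rectified), "world_from_camera" (4x4, takes a point from camera to world coordinates). Camera axes: x right, y down, z forward; pixel columns grow to the right and rows downward; lengths in m; the calibration is good to about 2 mm. A picture is of the moment at which its call begins: read the wrist's pose just before it. get_calibration takes no time and is no camera call; for the wrist camera it gives the pose at the moment of the call.
A pose or a line that the arm cannot do raises Unreachable and nothing moves.
- job_done(): hands the job in; it is judged then, once.
The state is a dict: "time_s": time; "q": joint angles; "joint_velocities": joint speeds; "joint_torque": joint torques, N m; "eef_pos": TCP position; "tcp_rot": TCP orientation; "ft_force": force on the tool from outside, world axes, zero at the start; "torque": the same for the moment, N m; "opening": finger opening in m; "grasp_force": force on a finger pad.
Only numpy, scipy, OpenCV 4.12 (cv2) and the standard library are available. Lean on these libraries where they do the work, as an engineer would, in place of code of your own. Each camera call takes 0.05 s, during which the arm holds its last target. There are 200 camera calls.

## Working session

There is one attempt and no reset: what is moved stays moved. The work goes in short steps, each a Python script; the robot and the scene stay as the last script left them, time stands still between calls to the robot, and variables do not carry over. Pictures are saved under pics/ and viewed, at most 10 in all, crops included, and the job is handed in when it is done.

```bash
mkdir -p pics; python3 - <<'E'
from plant import *
import cv2,numpy as np
np.set_printoptions(precision=4,suppress=True)
for n in("scene","top"):
    p,d=get_image(n);cv2.imwrite(f"pics/{n}0.png",p[...,::-1]);np.savez(f"{n}0.npz",p=p,d=d)
    c=get_calibration(n);print(n,c)
print(observe())
E
```

```text
scene {'intrinsics': array([[454.8174,   0.    , 316.9287],
       [  0.    , 454.8174, 198.4354],
       [  0.    ,   0.    ,   1.    ]]), 'dist_coeffs': array([-0.1119,  0.    ,  0.    ,  0.    ,  0.    ]), 'world_from_camera': array([[-0.7683, -0.2645,  0.5829, -0.115 ],
       [-0.64  ,  0.303 , -0.7061,  0.8271],
       [ 0.0102, -0.9156, -0.402 ,  0.5154],
       [ 0.    ,  0.    ,  0.    ,  1.    ]])}
top {'intrinsics': array([[475.4399,   0.    , 320.0377],
       [  0.    , 475.4399, 191.9643],
       [  0.    ,   0.    ,   1.    ]]), 'dist_coeffs': array([-0.0632,  0.    ,  0.    ,  0.    ,  0.    ]), 'world_from_camera': array([[ 0.0235, -0.9941,  0.106 ,  0.4383],
       [-0.9997, -0.0238, -0.0022,  0.0231],
       [ 0.0047, -0.1059, -0.9944,  1.2922],
       [ 0.    ,  0.    ,  0.    ,  1.    ]])}
{'time_s': 0.1, 'q': array([-1.3951,  0.2212,  1.5275,  0.    ,  1.3947, -0.1261]), 'joint_velocities': array([-0.0012,  0.0002, -0.0025, -0.001 , -0.0001, -0.0017]), 'joint_torque': array([  0.0017, -49.8245, -39.0545,  -0.    ,   0.0058,   0.    ]), 'eef_pos': array([ 0.1857, -0.5962,  0.2303]), 'tcp_rot': array([-3.1398, -0.0002,  0.3017]), 'ft_force': array([-0.0071, -0.3657, -1.0524]), 'torque': array([0.0272, 0.0204, 0.0036]), 'grasp_force': 0.0, 'opening': 0.08542843182846686}
```

View pics/top0.png

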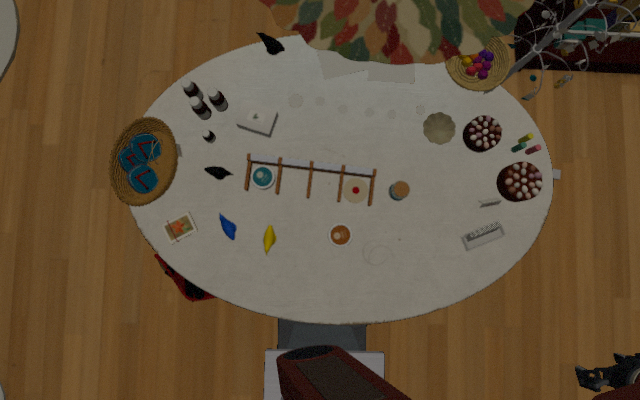

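View pics/scene0.png

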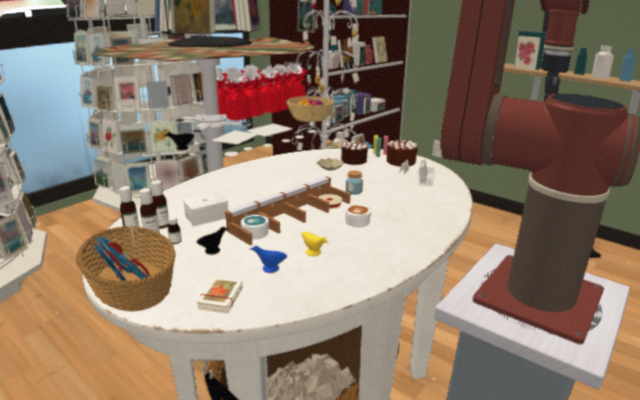

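The top view shows the black bird at (218,173), left of the rack (+y). The blue bird (228,226) and yellow bird (269,238) are look-alikes. Another black shape at (270,42) is at the far table edge, away from the rack. The tin to push is at (340,235), the stocked tin at (263,177), the spool at (355,188) and the jar at (399,190). I'll confirm this in an enlarged crop.

```bash
python3 - <<'E'
import cv2
a=cv2.imread("pics/top0.png")[135:255,195:415]
a=cv2.convertScaleAbs(cv2.resize(a,None,fx=3.6,fy=3.6,interpolation=cv2.INTER_CUBIC),alpha=1.3)
cv2.imwrite("pics/topc.png",a)
a=cv2.imread("pics/scene0.png")[165:265,185:385]
cv2.imwrite("pics/scc.png",cv2.convertScaleAbs(cv2.resize(a,None,fx=4,fy=4,interpolation=cv2.INTER_CUBIC),alpha=1.1))
E
```

```text
(no output)
```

View pics/topc.png

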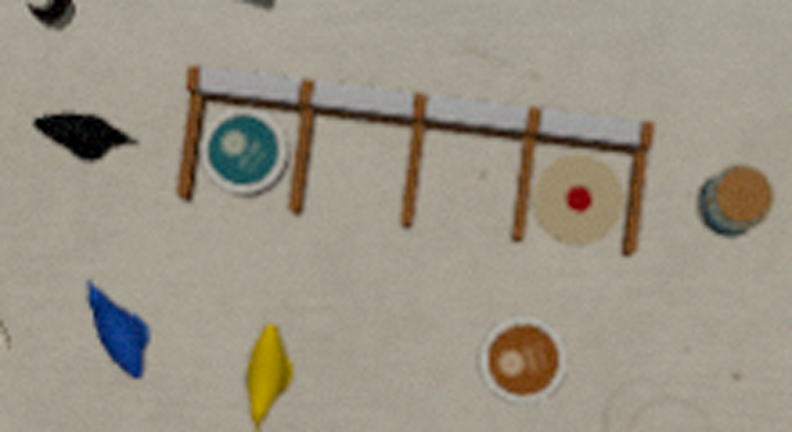

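View pics/scc.png

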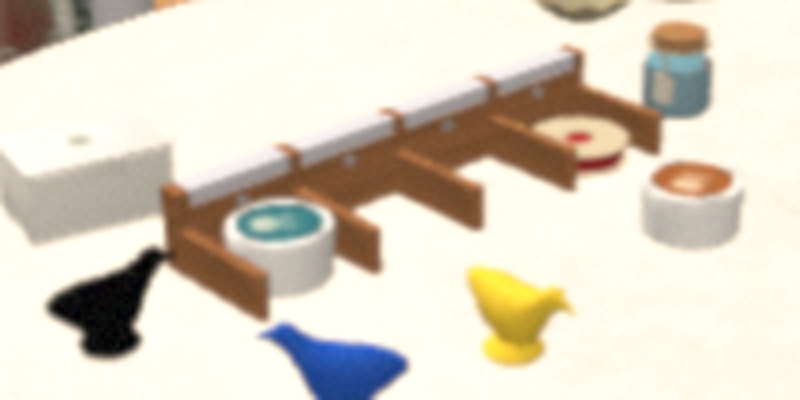

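The crops confirm it. The black bird is at the rack's left end, so the third gap is mid-right and is empty. The tin with the orange-brown wax, at about (340,235) in the top view, is the one to push. Next I'll measure the rail, tin and dividers.

```bash
cat >h.py <<'E'
from plant import *
import cv2,numpy as np
np.set_printoptions(precision=4,suppress=True)
def ray(n,px,cal=None):
    c=cal or get_calibration(n);T=c["world_from_camera"]
    u=cv2.undistortPoints(np.array(px,float).reshape(-1,1,2),c["intrinsics"],c["dist_coeffs"])[:,0]
    return T[:3,3],np.c_[u,np.ones(len(u))]@T[:3,:3].T
def onz(n,px,z,cal=None):
    o,d=ray(n,px,cal);return o+d*((z-o[2])/d[:,2])[:,None]
def tri(n1,p1,n2,p2):
    o1,d1=ray(n1,[p1]);o2,d2=ray(n2,[p2])
    t=np.linalg.lstsq(np.c_[d1[0],-d2[0]],o2-o1,rcond=None)[0]
    a,b=o1+t[0]*d1[0],o2+t[1]*d2[0];return (a+b)/2,np.linalg.norm(a-b)
E
python3 - <<'E'
from h import *
tc=lambda x,y:((x+.5)/3.6+194.5,(y+.5)/3.6+134.5)
sc=lambda x,y:((x+.5)/4+184.5,(y+.5)/4+164.5)
# separator marks on rail top (top crop centre / scene crop centre), tin wax centres
for nm,a,b in[("sepL",(306,95),(288,155)),("sep0",(420,108),(389,119)),("sepR",(534,122),(486,85)),("tin",(523,360),(692,180)),("div0 nose",(407,222),(482,195)),("divR nose",(517,236),(576,158))]:
    print(nm,*tri("top",tc(*a),"scene",sc(*b)))
z=np.load("top0.npz");hsv=cv2.cvtColor(z["p"],cv2.COLOR_RGB2HSV);p=z["p"].astype(int)
m=((p[...,2]-p[...,0])>2)&(p.max(2)>90)
w=np.zeros_like(m);w[150:182,240:380]=1
pts=np.argwhere(m&w)[:,::-1].astype(np.float32)
P=onz("top",pts,.055)[:,:2];r=cv2.minAreaRect(P.astype(np.float32));print("rail",len(pts),r)
c=P.mean(0);_,_,V=np.linalg.svd(P-c);print(c,V[0],np.ptp((P-c)@V[0]),np.ptp((P-c)@V[1]))
hue=(hsv[...,0]<20)&(hsv[...,1]>140);w[:]=0;w[220:250,325:357]=1
q=np.argwhere(hue&w)[:,::-1];print("wax",len(q),q.mean(0),onz("top",[q.mean(0)],.033),np.ptp(onz("top",q,.033),axis=0))
E
```

```text
sepL [0.6518 0.1303 0.0496] 0.003371286749812393
sep0 [0.6447 0.0466 0.0488] 0.004466015383492599
sepR [ 0.6357 -0.0379  0.0493] 0.0029498148058844276
tin [ 0.4616 -0.0341  0.0331] 0.0026475851728882255
div0 nose [0.5613 0.0532 0.023 ] 0.00047928994449328034
divR nose [ 0.5523 -0.0293  0.0229] 0.0006235010235730708
rail 11 ((0.6153461337089539, 0.17377765476703644), (0.03451712802052498, 0.04731382057070732), 1.3571763038635254)
[0.6153 0.1793] [-0.2034  0.9791] 0.046540072344737934 0.03687026514515156
wax 227 [340.5198 234.3833] [[ 0.4612 -0.0364  0.033 ]] [0.0452 0.0477 0.    ]
```

Triangulated heights are within a few mm of the text, and the rack yaw is about -0.1. I'll take a closer look with the wrist camera.

```bash
python3 - <<'E'
from h import *
print(inverse_kinematics([.52,0,.32],[np.pi,0,-.1]))
movep([.3,-.4,.3],[np.pi,0,-.1]) 
movep([.52,0.0,.32],[np.pi,0,-.1])
import pickle
hold(.3);c=get_calibration("wrist");p,d=get_image("wrist");cv2.imwrite("pics/w1.png",p[...,::-1]);pickle.dump((c,p,d),open("w1.pkl","wb"))
print(c["world_from_camera"],observe()["time_s"],observe()["q"])
E
```

```text
[-0.1517 -0.0779  1.6764 -0.      1.5431  1.5191]
[[-0.1005 -0.9476 -0.3033  0.5977]
 [-0.9949  0.0956  0.0308 -0.0078]
 [-0.0002  0.3049 -0.9524  0.4618]
 [ 0.      0.      0.      1.    ]] 3.0667 [-0.1526 -0.0779  1.6764 -0.      1.543   1.519 ]
```

View pics/w1.png

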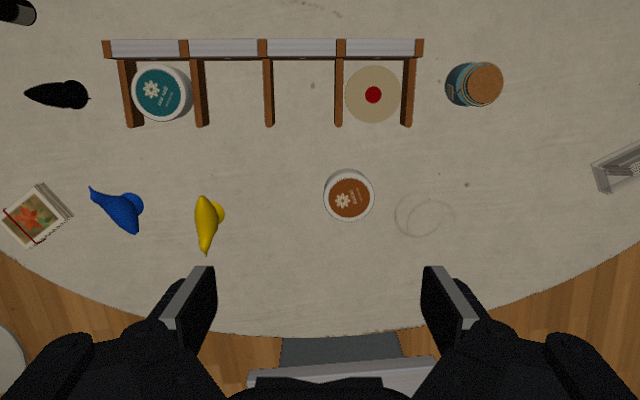

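The wrist view shows the rail separators at about (184,48), (262,47) and (341,47), level in the image, so yaw is about -0.1. The tin's top is at (349,196) and the divider noses are at rows 125-128.

```bash
python3 - <<'E'
from h import *
import pickle
c,p,d=pickle.load(open("w1.pkl","rb"))
P=onz("wrist",[(184,47.5),(262,47.5),(341,47.5)],.055,c);print(P)
E=onz("wrist",[(104,48),(423,48)],.055,c);print("ends",E,np.linalg.norm(E[0]-E[1]))
h=cv2.cvtColor(p,cv2.COLOR_RGB2HSV);w=np.zeros(h.shape[:2],bool);w[165:225,318:382]=1
q=np.argwhere((h[...,0]<20)&(h[...,1]>130)&w)[:,::-1];cw=cv2.minEnclosingCircle(q.astype(np.float32))
print(cw,onz("wrist",[cw[0]],.034,c))
T=c["world_from_camera"];
def dz(u,v):
    o,r=ray("wrist",[(u,v)],c);return o+r[0]*np.median(d[v-1:v+2,u-1:u+2])
print("depth rail",dz(223,48),dz(300,48),"tin",dz(349,196),"table",dz(300,220))
wood=(h[...,0]<20)&(h[...,1]>110)&(p[...,0]>60)
for u in(268,339): 
    s=[np.mean(np.argwhere(wood[v,u-12:u+12]))+u-12 for v in(75,95,115)]
    print("div",onz("wrist",list(zip(s,(75,95,115))),.03,c))
E
```

```text
[[ 0.6533  0.1308  0.055 ]
 [ 0.6446  0.048   0.055 ]
 [ 0.6361 -0.0355  0.055 ]]
ends [[ 0.6623  0.2167  0.055 ]
 [ 0.6271 -0.1224  0.055 ]] 0.3409694854696321
((348.78570556640625, 197.92857360839844), 20.4254150390625) [[ 0.4616 -0.0324  0.034 ]]
depth rail [0.6485 0.0896 0.0542] [0.64   0.0079 0.0542] tin [ 0.4639 -0.0328  0.0335] table [ 0.4249  0.0358 -0.0013]
div [[0.6178 0.0512 0.03  ]
 [0.5958 0.0532 0.03  ]
 [0.573  0.0553 0.03  ]]
div [[ 0.6093 -0.0325  0.03  ]
 [ 0.5872 -0.0307  0.03  ]
 [ 0.5646 -0.0276  0.03  ]]
```

Rack pose: origin (0.606, 0.0515), yaw -0.103. The tin is at rack (-0.135, -0.0985). Both depth and size checks agree, so I'll do the rail touches.

```bash
cat >>h.py <<'E'
YAW=-.103;O=np.array([.6059,.0515])
R2=np.array([[np.cos(YAW),-np.sin(YAW)],[np.sin(YAW),np.cos(YAW)]])
def W(x,y,z): return [*(O+R2@[x,y]),z]
def toR(p): return R2.T@(np.array(p)[:2]-O)
E
python3 - <<'E'
from h import *
gripper_to(0.)
movep(W(.039,.126,.13),[np.pi,0,YAW])
for i,y in enumerate((.126,.042,-.042)):
    move_l(W(.039,y,.066),.15);hold(.2)
    f0=observe()["ft_force"][2]
    hit=move_l(W(.039,y,.045),.025,max_force=4);hold(.2)
    s=observe();print(hit,s["eef_pos"],s["ft_force"][2]-f0,s["time_s"])
    move_l(W(.039,y,.066),.1)
move_l(W(.039,-.042,.14),.2)
E
```

```text
True [0.6576 0.1729 0.0551] 4.539621705615523 6.4667
True [0.649  0.0894 0.0551] 5.539512987210342 8.375
True [0.6404 0.0058 0.0551] 6.300234729412395 10.2833
```

The three rails were touched in order at z = 0.055. Now the first push, diagonal and with both fingers cradling the tin, to line it up in front of the gap.

```bash
python3 - <<'E'
from h import *
import pickle
gripper_to(.035)
t=np.array([-.135,-.0985]);g=np.array([-.09,-.042]);u=(g-t)/np.linalg.norm(g-t);phi=np.arctan2(u[1],u[0])
rot=[np.pi,0,YAW+phi];a=t-.08*u
movep(W(*a,.14),rot);move_l(W(*a,.01),.12)
move_l(W(*(t-.05*u),.01),.08);f0=observe()["ft_force"]
print(move_l(W(*(g-.0385*u),.01),.05,max_force=20));hold(.2)
print(observe()["ft_force"]-f0,observe()["eef_pos"])
move_l(W(*(g-.08*u),.01),.12);move_l(W(*(g-.08*u),.14),.15)
movep(W(-.19,-.042,.26),[np.pi,0,YAW]);hold(.3)
c=get_calibration("wrist");p,d=get_image("wrist");cv2.imwrite("pics/w2.png",p[...,::-1]);pickle.dump((c,p,d),open("w2.pkl","wb"))
h=cv2.cvtColor(p,cv2.COLOR_RGB2HSV);m=((h[...,0]<20)&(h[...,1]>130)).astype(np.uint8)
for k in cv2.findContours(m,0,2)[0]:
    (x,y),r=cv2.minEnclosingCircle(k)
    if cv2.contourArea(k)>150:print((x,y),r,cv2.contourArea(k),toR(onz("wrist",[(x,y)],.034,c)[0]))
print(observe()["time_s"])
E
```

```text
False
[ 0.0871  1.0728 -0.5884] [ 0.4851 -0.0085  0.01  ]
(199.0, 387.5) 15.913930892944336 259.5 [-0.4895  0.1168]
(334.0, 374.5) 38.16094207763672 283.5 [-0.4669 -0.0616]
(280.0, 318.5) 21.07733726501465 387.5 [-0.3809  0.0056]
(542.0973510742188, 311.5) 130.56185913085938 19724.0 [-0.372  -0.3152]
(100.0862045288086, 311.5) 132.9418182373047 18397.0 [-0.3722  0.226 ]
(320.2300109863281, 63.19982147216797) 28.2879581451416 2306.5 [-0.0895 -0.043 ]
(447.5, 10.0) 13.124505043029785 300.0 [-0.0424 -0.1619]
(361.5, 10.071428298950195) 11.47545051574707 194.5 [-0.0429 -0.0814]
(275.0, 10.285714149475098) 11.436704635620117 193.0 [-0.0431 -0.0007]
(190.0, 10.5) 13.82941722869873 314.5 [-0.0429  0.0789]
(105.5, 11.0) 16.650924682617188 441.0 [-0.0425  0.1589]
19.2167
```

View pics/w2.png

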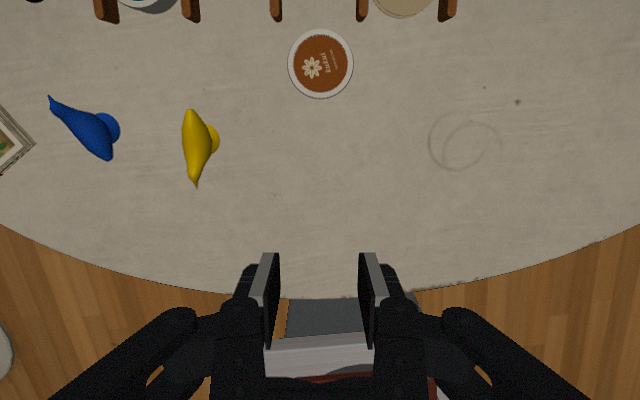

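The tin (320,63) is centred in front of the third gap, at rack (-0.0895, -0.043). Now the straight push in.

```bash
python3 - <<'E'
from h import *
import pickle
gripper_to(.030)
y=-.042
move_l(W(-.165,y,.14),.2);move_l(W(-.165,y,.01),.12);move_l(W(-.135,y,.01),.1);hold(.1)
print(move_l(W(-.034,y,.01),.04,max_force=6));hold(.2)
s=observe();print(toR(s["eef_pos"]),s["ft_force"])
move_l(W(-.12,y,.01),.1);move_l(W(-.12,y,.14),.15);movep(W(-.12,y,.28),[np.pi,0,YAW]);hold(.3)
c=get_calibration("wrist");p,d=get_image("wrist");cv2.imwrite("pics/w3.png",p[...,::-1])
h=cv2.cvtColor(p,cv2.COLOR_RGB2HSV);m=((h[...,0]<20)&(h[...,1]>130)).astype(np.uint8)
for k in cv2.findContours(m,0,2)[0]:
    (x,yy),r=cv2.minEnclosingCircle(k)
    if yy<200 and cv2.contourArea(k)>150:print((x,yy),r,toR(onz("wrist",[(x,yy)],.034,c)[0]))
print(observe()["time_s"])
E
```

```text
True
[-0.0417 -0.0419] [-0.0448 -0.8739 -1.2709]
(318.5, 43.66363525390625) 27.704374313354492 [-0.0009 -0.0411]
(528.11767578125, 36.882354736328125) 24.249366760253906 [ 0.0066 -0.2521]
(391.7441101074219, 33.64986801147461) 74.31130981445312 [ 0.0085 -0.1142]
(201.63804626464844, 14.225238800048828) 113.53285217285156 [0.0263 0.0741]
27.225
```

View pics/w3.png

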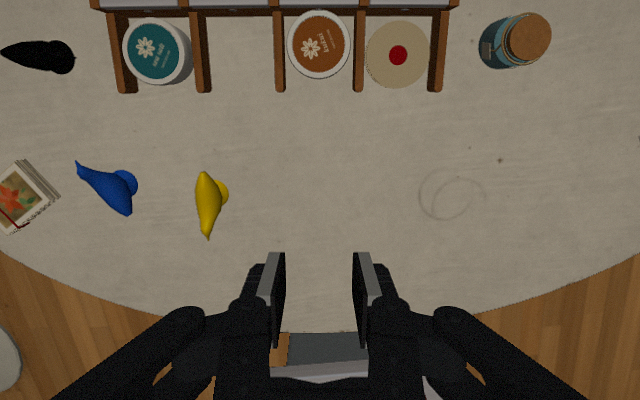

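The tin (318,44) is in the third gap against the back board, at rack (-0.001, -0.041). The bird, jar, stocked tin and spool have not moved.

```bash
python3 -c "
from plant import *
print(job_done())"
```

```text
the job is handed in; nothing more can be done
None
```

The job is handed in: I touched the rail behind gaps 1, 2 and 3 in order from the bird's (left) end, then pushed the candle tin into the third gap until it met the back board; nothing else looked moved in the final picture, and the hand-in returned no verdict.

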